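# Slide the teaspoon tray home under the riser shelf

### The job

Take the low wooden teaspoon tray by its tongue grip, bring it square to the open front of the wooden riser shelf and slide it along the worktop in under the shelf board, until you feel its far end press on the sprung stop hidden underneath; leave it resting against that stop with the teaspoons still in it. Keep the tray off the underside of the board, press gently on the stop rather than ramming it, and leave the mugs and the honey jar where they stand.

Things in the scene. Friction and masses are not known exactly. Their poses are not given: they have to be found in the camera images.
- tray: Loose open tray of mid-brown wood, 110 (its x) x 160 (its y) x 36 mm high, walls and floor 5 mm, about 0.45 kg, on the worktop to the left or right of the shelf's front. Origin: centre of its underside; z up; its x points to its far end, which goes in first. A tongue grip sticks out of its near end along -x.
- tray_grip (a point): Middle of the tray's tongue grip, 77 mm from the tray's origin along its -x, 19 mm above the worktop. The tongue is 14 mm thick (tray's y), 41 mm long (tray's x) and reaches from 5 to 33 mm above the worktop; pinch it from above with the fingers closing along the tray's y.
- rack: Fixed riser shelf of pale wood: a board on two side panels 14 mm thick, closed at the back, no floor. Origin: on the worktop in the middle of its open front; x points straight in, z up. Inside 168 mm wide (4 mm play each side of the tray), headroom 46 mm (10 mm over the tray), 190 mm deep. Home, the near end of the tray and its tongue still stand out of the front.
- stop_zone (a point): Middle of the zone where the hidden stop is clamped, 74 mm in from the shelf's front, 21 mm high; not the stop itself. The face of the stop's pad lies up to 29 mm before or behind this; no reading tells where. The pad is sprung: 2 N per mm over 6 mm, then hard. On release it pushes the tray back a little, until friction on the worktop (about 2 to 5 N) holds it.
- rack_board: The board on top of the riser shelf, 194 x 204 mm, 14 mm thick, fixed to it; same origin and axes as the shelf. Its underside is 46 mm and its top 60 mm above the worktop.
- teaspoon_a: Steel teaspoon 139 x 30 x 10 mm, loose, lying across in the tray, nearer its tongue. Origin: centre of its underside.
- teaspoon_b: Steel teaspoon 139 x 30 x 10 mm, loose, lying across in the tray, nearer its far end. Origin: centre of its underside.
- mug_a: Green and white mug, 86 x 124 x 100 mm with its handle, loose on the worktop on the side of the shelf's front where the tray is not. Origin: centre of its underside box.
- mug_b: Spotted white mug, 92 x 127 x 93 mm with its handle, loose on the shelf board. Origin: centre of its underside box.
- honey_jar: Honey jar with a red lid, 65 mm across, 100 mm high, loose on the shelf board. Origin: centre of its underside.
Mind the look-alikes: they are no part of the job. What is shaped like the teaspoon_b but orange is not meant.

How it is judged (in metres and radians):
On the way, in this order (a step that is already met when the one before it is completed fails the run):
1. the tray's far end is in under the shelf board, square to it (x of tray in the frame of rack above -0.04 m and z of tray in the frame of rack below 0.006 m and angle between the x axis of tray and the x axis of rack, either way round below 0.08 rad and y of tray in the frame of rack between -0.02 and 0.02 m), for 0.1 s.
2. the tray is pressed on the stop with more than 2.5 N (x of tray in the frame of rack above -0.012 m and contact force between tray and rack above 2.5 N), for 0.1 s.
At the end, for the whole second after the job is handed in: The tray stands flat on the worktop under the shelf board, at rest, its centre between 12 mm outside and 60 mm inside the front and within 20 mm of its middle line, still touching the hidden stop (contact force over 0.15 N), with both teaspoons lying in it (within 55 mm of its centre) (x of tray in the frame of rack between -0.012 and 0.06 m and contact force between tray and rack above 0.15 N and angle between tray's own z axis and vertical below 0.04 rad and height (world z) of tray below 0.004 m and linear speed of tray below 0.01 m/s and horizontal distance between each of teaspoon_a, teaspoon_b and tray below 0.055 m and height (world z) of each of teaspoon_a, teaspoon_b below 0.03 m and y of tray in the frame of rack between -0.02 and 0.02 m).
It fails at once if the tray presses on the underside of the board with more than 2 N (contact force between tray and rack_board above 2 N).
It fails at once if the tray is rammed against the stop or sides of the shelf with more than 15 N (contact force between tray and rack above 15 N).
It fails at once if the arm or fingers hit the shelf with more than 10 N (contact force between any of the arm, the fingers and rack above 10 N).
It fails at once if the mug on the worktop is moved by more than 20 mm (distance of mug_a from where it was at the start of the episode above 0.02 m).
It fails at once if the mug or the honey jar on the shelf is moved by more than 15 mm (distance of any of mug_b, honey_jar from where it was at the start of the episode above 0.015 m).
It also fails if it takes over 72 s, if anything falls off the work surface, if the arm or the gripper's body presses on something with over 40 N, if the wrist force passes 120 N, or if a joint passes its speed limit or range.

### The arm

A 6-joint arm with a two-finger parallel gripper is mounted at the origin on a cart in front of the work surface, level with it; the furniture and walls round the work are solid. World frame = base frame: x ahead of the robot, y to its left, z up, the work surface at z = 0. Lengths are in mm, angles in rad, forces in N, time in s.
With the tool pointing down it reaches from about 275 to 825 mm from the base axis. Payload 5.2 kg.
Tool frame: the origin (TCP) lies at the very end of the fingers, on their centre line; the grasp point (between the pads) lies 19 mm behind it; z points along the fingers, y is the line along which they close (so a half turn about z gives the same grasp; the last joint's range is limited). The gripper opens to 93 mm and grips with 3 to 60 N. Pads are 15 mm wide; open, the fingers measure 128 mm over their backs; the gripper's body (75 mm by 188 mm) begins 65 mm behind the grasp point.
Start: joints at [-1.379, 0.259, 1.535, -0, 1.348, -0.203], TCP at [211.564, -507.687, 218.653] pointing down, gripper open.
Joint ranges: [-3.14, 3.14], [-0.91, 2.08], [0.19, 2.58], [-1.22, 4.36], [0.22, 2.71], [-3.12, 3.12]. Speed limits (rad/s): [2.57, 2.57, 3.14, 3.14, 3.14, 3.14].

### API

Orientations are given as [roll, pitch, yaw] about the fixed x, y, z axes, in that order (R = Rz(yaw) Ry(pitch) Rx(roll)).
In Python, from bench import robot gives the robot as it stands. The module is installed in compiled form; this text tells all that it offers. Calls block until the motion is done:
- robot.move_ptp(position, orientation): joint-space move of the TCP to a pose.
- robot.move_linear(position, ori=None, speed=150, f_stop=None): straight line of the TCP; ori=None keeps the orientation; speed is the mean speed in mm/s. With f_stop (N) it stops when the force on the tool has changed by that much, and returns True; else False.
- robot.move_j(angles): joint-space move.
- robot.move_gripper(opening): opening from 0.0 (shut) to 1.0 (fully open); the grip force is fixed at half the most; returns when the fingers have stopped.
- robot.sleep(seconds).
- robot.inverse_kinematics(position, orientation): joint angles nearest the present ones, or None.
- robot.get_image(name): name is "scene" or "top" or "wrist"; returns a dict with "img" (384x512x3 uint8, blue, green, red), "fovy" (degrees; the focal length in pixels is half the picture's height over the tangent of half this angle, whatever the lens; pixels are square), "cx", "cy" (the principal point, pixels), "eye" and "orientation" of the camera in the world. Camera axes: x right, y down, z forward; pixel columns grow to the right and rows downward; lengths in mm; the calibration is good to about 2 mm. A picture is of the moment at which its call begins. There is no depth.
A pose or a line that the arm cannot do raises robot.MotionError and nothing moves.
- robot.hand_in(): hands the job in; it is judged then, once.
Readings, each from a call of its own:
- robot.current_t(): time.
- robot.current_qpos(): joint angles.
- robot.current_joint_vel(): joint speeds.
- robot.current_joint_efforts(): joint torques, N m.
- robot.current_tcp_pos(): TCP position.
- robot.current_eef_rot(): TCP orientation.
- robot.current_contact_force(): force on the tool from outside, world axes, zero at the start.
- robot.current_ft_torque(): the same for the moment, N m.
- robot.current_gripper_width(): opening from 0.0 (shut) to 1.0 (fully open).
- robot.current_finger_force(): force on a finger pad.
Only numpy, scipy, OpenCV 4.12 (cv2) and the standard library are available. Lean on these libraries where they do the work, as an engineer would, in place of code of your own. Each camera call takes 0.05 s, during which the arm holds its last target. There are 200 camera calls.

## Working session

There is one attempt and no reset: what is moved stays moved. The work goes in short steps, each a Python script; the robot and the scene stay as the last script left them, time stands still between calls to the robot, and variables do not carry over. Pictures are saved under pics/ and viewed, at most 10 in all, crops included, and the job is handed in when it is done.

```bash
mkdir -p pics; cat > h.py <<'E'
import numpy as np, cv2
from scipy.spatial.transform import Rotation as R
from bench import robot
def cam(n):
    d=robot.get_image(n); d['R']=R.from_euler('xyz',d['orientation']).as_matrix() if np.size(d['orientation'])==3 else np.array(d['orientation']); return d
def ray(d,uv,z):
    f=d['img'].shape[0]/2/np.tan(np.radians(d['fovy'])/2)
    v=d['R']@np.array([(uv[0]-d['cx'])/f,(uv[1]-d['cy'])/f,1]); e=np.array(d['eye'])
    return e+v*(z-e[2])/v[2]
def proj(d,p):
    f=d['img'].shape[0]/2/np.tan(np.radians(d['fovy'])/2)
    c=d['R'].T@(np.array(p)-np.array(d['eye'])); return f*c[0]/c[2]+d['cx'],f*c[1]/c[2]+d['cy']
E
python3 - <<'E'
from h import *
for n in ['scene','top']:
    d=cam(n); print(n,d['eye'],d['orientation'],d['fovy'],d['cx'],d['cy']); cv2.imwrite(f'pics/{n}0.png',cv2.resize(d['img'],(800,600)));cv2.imwrite(f'{n}raw.png',d['img'])
print(robot.current_t(),robot.current_eef_rot())
E
```

```text
scene [-402.23654957  625.27047577  889.30907046] [-2.17798073 -0.01292734 -2.05106379] 43.39393898982006 265.66563514711305 199.91083598331767
top [ 417.64659409   75.38754682 1107.14251092] [-2.9769687   0.01364627 -1.55678535] 56.10298974832222 257.295045688566 192.02826209068462
0.1 [-3.14000338e+00 -3.27319352e-04  3.94755031e-01]
```

View pics/scene0.png

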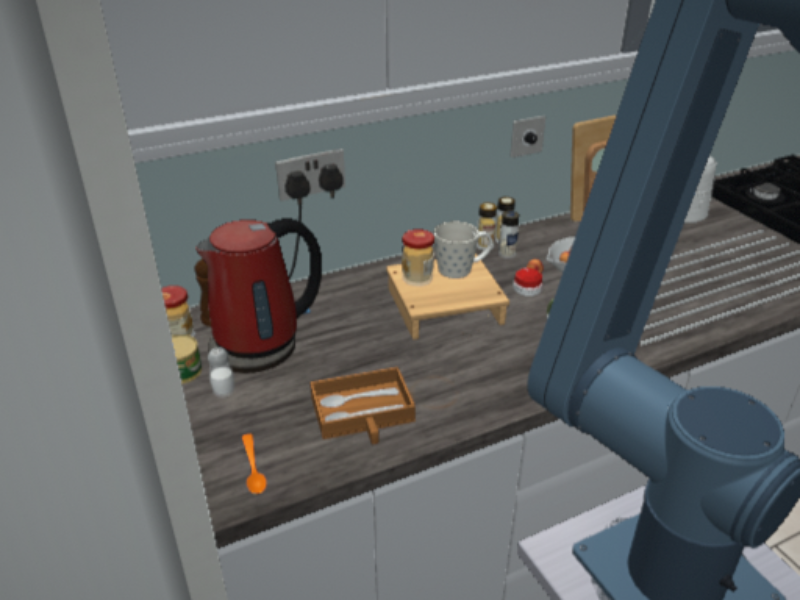

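View pics/top0.png

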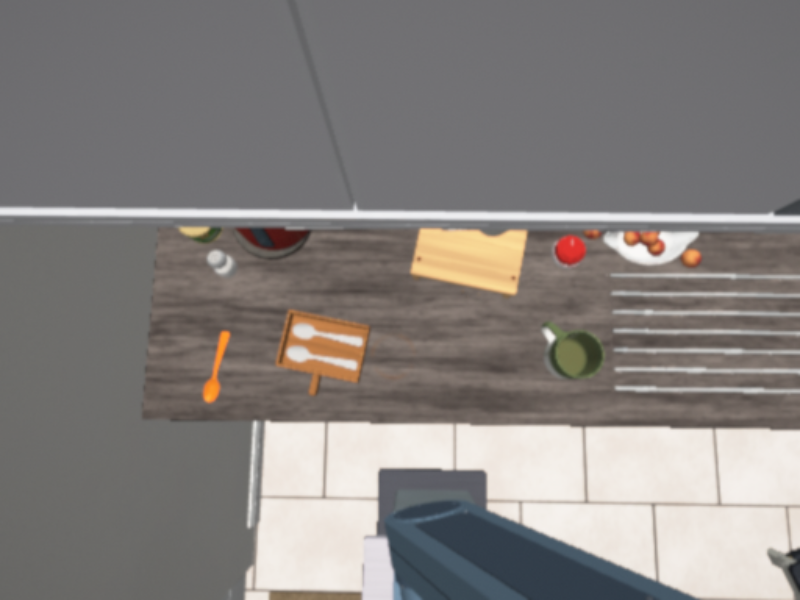

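The scene view shows the brown tray with two steel teaspoons at (362,402) and its tongue at (373,428). The shelf is at (447,292), with the jar and the spotted mug on its board. The top view shows the tray at (323,346), tongue (315,383), shelf front corners (411,274) and (517,294), and the green mug at (575,352).

Look-alikes: orange spoon at top (216,367), which is not meant. The chopping board at scene (595,165) and the pale shelf at top (468,260) are wood but not the tray. I choose the brown tray with the two steel spoons, top (323,346).

```bash
python3 - <<'E'
from h import *
for n,roi in [('top',(160,140,345,265)),('scene',(190,150,340,290))]:
    d=cam(n); im=d['img']; hsv=cv2.cvtColor(im,cv2.COLOR_BGR2HSV)
    x0,y0,x1,y1=roi
    print(n,'tray hsv',hsv[int(378*.64) if n=='top' else int(428*.64),int(315*.64) if n=='top' else int(373*.64)],'board',hsv[int(265*.64) if n=='top' else int(290*.64),int(450*.64)])
    for name,lo,hi in [('tray',(5,110,50),(16,255,185)),('board',(12,60,150),(24,160,255))]:
        m=cv2.inRange(hsv,lo,hi); r=np.zeros_like(m); r[y0:y1,x0:x1]=m[y0:y1,x0:x1]
        r=cv2.morphologyEx(r,cv2.MORPH_CLOSE,np.ones((3,3)))
        c=max(cv2.findContours(r,cv2.RETR_EXTERNAL,cv2.CHAIN_APPROX_NONE)[0],key=cv2.contourArea)
        p=cv2.approxPolyDP(c,2.0,True)[:,0]
        print(name,cv2.contourArea(c))
        for q in p: print('  ',q,*[np.round(ray(d,q,z)[:2],0) for z in (0,36,60)])
E
python3 -c "
import cv2
a=cv2.imread('topraw.png')[140:265,160:350];b=cv2.imread('sceneraw.png')[150:290,190:330]
cv2.imwrite('pics/c1.png',cv2.resize(a,None,fx=4,fy=4,interpolation=cv2.INTER_CUBIC))"
```

```text
top tray hsv [ 13 155 184] board [ 17 112 235]
tray 1985.5
   [185 198] [580. 318.] [575. 310.] [571. 305.]
   [176 232] [474. 341.] [472. 332.] [471. 326.]
   [199 238] [457. 269.] [456. 263.] [455. 259.]
   [198 252] [415. 271.] [415. 264.] [415. 260.]
   [202 251] [418. 259.] [418. 253.] [418. 249.]
   [205 240] [451. 251.] [450. 245.] [449. 241.]
   [228 244] [440. 180.] [439. 177.] [439. 174.]
   [236 209] [547. 158.] [543. 156.] [540. 154.]
board 2399.0
   [268 146] [750.  61.] [739.  62.] [732.  62.]
   [263 175] [656.  76.] [648.  76.] [643.  76.]
   [324 188] [ 617. -114.] [ 610. -108.] [ 606. -104.]
   [331 186] [ 623. -136.] [ 616. -129.] [ 612. -125.]
   [336 147] [ 749. -155.] [ 738. -147.] [ 731. -142.]
   [324 147] [ 749. -117.] [ 738. -110.] [ 731. -106.]
   [314 151] [735. -85.] [725. -80.] [718. -76.]
   [307 147] [748. -63.] [737. -58.] [730. -55.]
scene tray hsv [ 14 159 157] board [ 18 111 225]
tray 2196.0
   [254 235] [584. 137.] [544. 157.] [517. 170.]
   [199 244] [617. 295.] [576. 309.] [548. 317.]
   [206 279] [477. 330.] [441. 342.] [417. 350.]
   [235 275] [456. 256.] [421. 271.] [398. 281.]
   [237 282] [430. 262.] [396. 277.] [374. 287.]
   [241 283] [422. 255.] [389. 270.] [367. 280.]
   [242 273] [455. 237.] [420. 252.] [397. 263.]
   [264 269] [442. 177.] [408. 196.] [385. 208.]
   [264 256] [489. 153.] [453. 173.] [428. 185.]
board 1492.0
   [248 170] [920.  -6.] [867.  19.] [831.  36.]
   [263 202] [721.  37.] [676.  61.] [645.  76.]
   [325 192] [ 681. -174.] [ 637. -142.] [ 608. -120.]
   [307 166] [ 851. -209.] [ 801. -175.] [ 767. -152.]
   [295 178] [ 800. -129.] [752. -98.] [719. -78.]
   [284 177] [823. -98.] [773. -68.] [740. -49.]
   [278 166] [ 898. -115.] [845. -85.] [810. -65.]
   [276 176] [841. -76.] [791. -48.] [757. -29.]
   [272 180] [824. -51.] [775. -24.] [742.  -6.]
   [260 179] [848. -17.] [798.   9.] [764.  26.]
   [256 169] [914. -35.] [861.  -8.] [825.  10.]
```

View pics/c1.png

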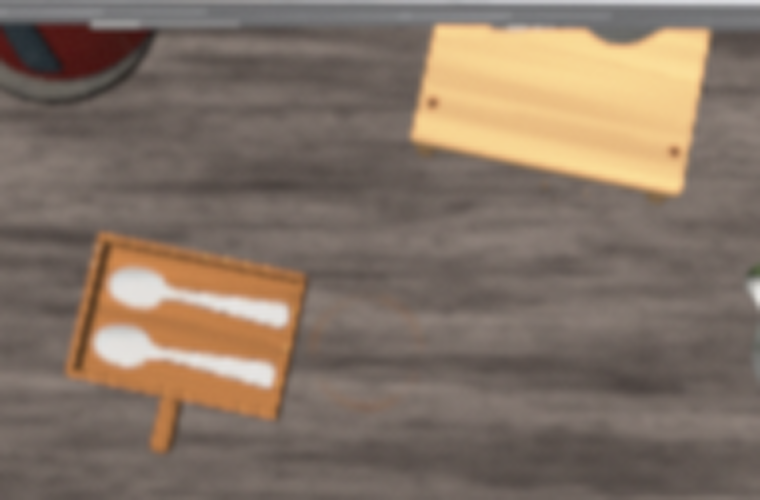

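The crop confirms the choice: a brown tray holding two steel spoons, tongue at crop (165,425). The shelf front edge runs (412,140) to (682,192). Moving above the tongue to look from close by.

```bash
python3 - <<'E'
from h import *
for y in (-0.21,np.pi-0.21): 
    q=robot.inverse_kinematics([432,260,20],[np.pi,0,y]); q2=robot.inverse_kinematics([540,-10,5],[np.pi,0,y+.05]); print(y,q,q2)
robot.move_ptp([432,258,260],[np.pi,0,-0.21])
d=cam('wrist'); print(d['eye'],robot.current_t()); cv2.imwrite('pics/w1.png',d['img'])
E
```

```text
-0.21 [ 3.20220495e-01  4.05987401e-01  1.88378470e+00 -4.44089210e-16
  8.51820554e-01  2.10101682e+00] [-2.25133378e-01  4.78348662e-01  1.80594565e+00 -4.44089210e-16
  8.57298337e-01  1.50566295e+00]
2.931592653589793 [ 0.32022049  0.4059874   1.8837847   0.          0.85182055 -1.04057583] [-0.22513338  0.47834866  1.80594565  0.          0.85729834 -1.63592971]
[503.14478322 241.91078263 425.7149071 ] 3.0583
```

View pics/w1.png

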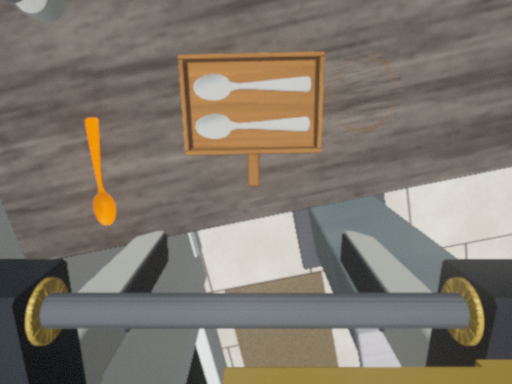

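The wrist view shows the tray almost square to the camera, rim corners near (179,55), (323,52), (323,152) and (185,155). The tongue runs from (253,153) to (254,186).

```bash
python3 - <<'E'
from h import *
d=cam('wrist'); hsv=cv2.cvtColor(d['img'],cv2.COLOR_BGR2HSV)
m=cv2.inRange(hsv,(5,110,40),(17,220,220)); m[:30]=0;m[200:]=0;m[:,:150]=0;m[:,345:]=0
rows=np.arange(160,183); ton=[]
for r in rows:
    x=np.where(m[r])[0]; ton.append(x.mean())
k=np.polyfit(rows,ton,1); a,b=[ray(d,(np.polyval(k,r),r),33) for r in (154,186)]
print('tongue',a,b,'last row',np.where(m[:,int(ton[-1])])[0].max(),'yaw',np.arctan2(*(a-b)[1::-1]), 'width',[np.ptp(np.where(m[r])[0])+1 for r in (160,170,180)])
m[156:]=0
c=max(cv2.findContours(cv2.morphologyEx(m,cv2.MORPH_CLOSE,np.ones((5,5))),cv2.RETR_EXTERNAL,cv2.CHAIN_APPROX_NONE)[0],key=cv2.contourArea)
p=cv2.approxPolyDP(c,3,True)[:,0]
for q in p: print(q,*[np.round(ray(d,q,z)[:2]) for z in(0,36)])
E
```

```text
tongue [450.74117147 254.8845718   33.        ] [412.76438628 262.47539394  33.        ] last row 186 yaw -0.19728073764669835 width [np.int64(11), np.int64(11), np.int64(10)]
[324  52] [547. 148.] [543. 156.]
[178  55] [580. 318.] [573. 312.]
[186 154] [464. 339.] [468. 331.]
[320 151] [432. 171.] [438. 177.]
```

```bash
python3 - <<'E'
from h import *
o=[np.pi,0,-0.195]
robot.move_gripper(0.5)
robot.move_linear([429.5,259.3,60],o,speed=200)
print(robot.move_linear([429.5,259.3,6],o,speed=60,f_stop=8))
robot.move_gripper(0.0)
print(robot.current_tcp_pos(),robot.current_gripper_width()*93,robot.current_finger_force(),robot.current_contact_force())
# drag to pre-insertion
yr=-0.153; ex=np.array([np.cos(yr),np.sin(yr)]); o0=np.array([627,-24])
g=o0+ex*(-120-77)
robot.move_linear([420,200,6],[np.pi,0,-0.18],speed=80)
robot.move_linear([*g,6],[np.pi,0,yr],speed=80)
print(g,robot.current_tcp_pos(),robot.current_contact_force(),robot.current_t())
d=cam('wrist'); cv2.imwrite('pics/w2.png',d['img']);cv2.imwrite('w2.png',d['img'])
t=cam('top'); cv2.imwrite('pics/t2.png',cv2.resize(t['img'][140:300,130:350],None,fx=3,fy=3))
E
```

```text
False
[429.55428771 259.27441638   6.10497684] 13.50858532414671 29.999299943447113 [-0.06990607  0.21482957  1.09998967]
[432.301292     6.02354245] [432.30609382   7.03500782   6.0765488 ] [-0.30692183  3.78320033  4.23014014] 10.3083
```

View pics/w2.png

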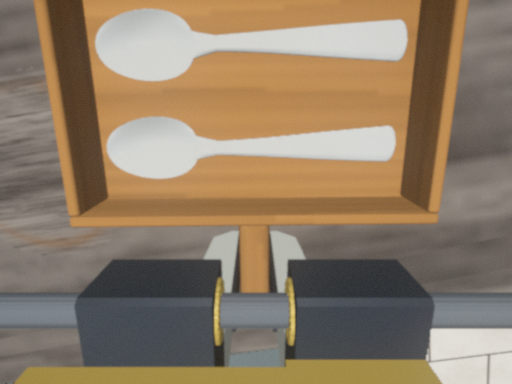

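View pics/t2.png

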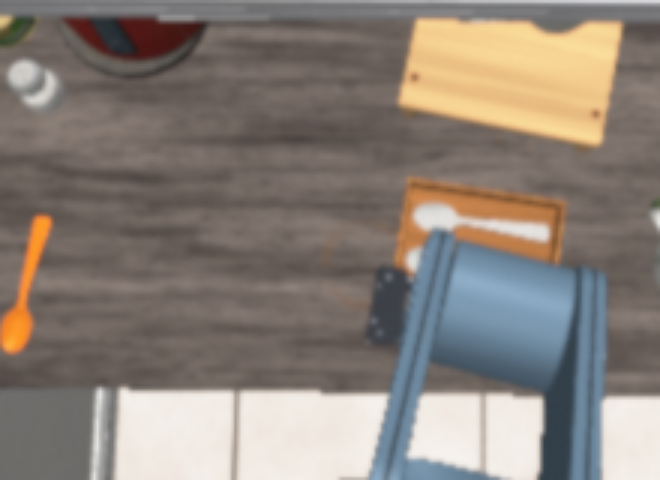

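The wrist view shows the tongue pinched (column 254) and both spoons in the tray. The top crop shows the tray in front of the shelf, but its far edge (412,180)–(563,203) is less steep than the shelf edge (400,105)–(602,145). I'll fit the shelf edges properly.

```bash
cat > fit.py <<'E'
from h import *
from scipy.stats import theilslopes
def edge(d,lo,hi,cols,r0,r1,side,z,sel=None):
    g=cv2.GaussianBlur(d['img'],(3,3),0); m=cv2.inRange(cv2.cvtColor(g,cv2.COLOR_BGR2HSV),lo,hi)
    P=[]
    for c in cols:
        r=np.where(m[r0:r1,c])[0]
        if len(r): P.append(ray(d,(c,(r.max() if side=='b' else r.min())+r0+(.5 if side=='b' else -.5)),z)[:2])
    P=np.array(P); s,i,_,_=theilslopes(P[:,0],P[:,1]); return s,i,P
def side(d,lo,hi,rows,c0,c1,which,z):
    g=cv2.GaussianBlur(d['img'],(3,3),0); m=cv2.inRange(cv2.cvtColor(g,cv2.COLOR_BGR2HSV),lo,hi)
    P=[]
    for r in rows:
        c=np.where(m[r,c0:c1])[0]
        if len(c): P.append(ray(d,((c.max()+.5 if which=='r' else c.min()-.5)+c0,r),z)[:2])
    P=np.array(P); s,i,_,_=theilslopes(P[:,1],P[:,0]); return s,i,P
B=((12,60,150),(26,190,255)); T=((5,110,40),(17,230,225))
def rack(d):
    s,i,_=edge(d,*B,range(268,328),148,200,'b',60)
    l=side(d,*B,range(152,172),255,300,'l',60); r=side(d,*B,range(152,180),300,345,'r',60)
    c=[]
    for q in (l,r):
        # x=s*y+i ; y=q0*x+q1
        x=(s*q[1]+i)/(1-s*q[0]); c.append(np.array([x,q[0]*x+q[1]]))
    return np.arctan(-s),-0+np.arctan(l[0]),np.arctan(r[0]),c
E
python3 - <<'E'
from fit import *
d=cam('top'); a,l,r,c=rack(d); print('rack yaw front/left/right',a,l,r,'corners',c,np.linalg.norm(c[0]-c[1]),'mid',(c[0]+c[1])/2)
s,i,P=edge(d,*T,range(270,314),190,215,'t',36); print('tray far',np.arctan(-s),P[0],P[-1])
g=robot.current_tcp_pos(); print(g,robot.current_eef_rot())
E
```

```text
rack yaw front/left/right -0.19490270810997332 -0.18797769637459177 -0.18745747441863703 corners [array([639.52252649,  80.39707689]), array([ 599.52294543, -122.22609449])] 206.5335712772142 mid [619.52273596 -20.9145088 ]
tray far -0.13562719460604786 [573.09973298  54.03776514] [553.51944449 -74.53796128]
[432.29748811   7.03575194   6.07826041] [-3.14053367e+00  1.86158535e-04 -1.52234184e-01]
```

```bash
python3 - <<'E'
from fit import *
yr=-0.19; ex=np.array([np.cos(yr),np.sin(yr)]); ey=np.array([-ex[1],ex[0]]); o0=np.array([621,-21])
g=o0+ex*(-95-77)
robot.move_linear([*g,6],[np.pi,0,yr],speed=60)
print(robot.current_tcp_pos(),robot.current_contact_force())
d=cam('top'); a,l,r,c=rack(d); print(a,l,r,c)
im=d['img']
tl=[proj(d,[*(o0+ex*(-95+55)+ey*s*80),36]) for s in (1,-1)]; print('pred corners px',tl)
m=cv2.inRange(cv2.cvtColor(im,cv2.COLOR_BGR2HSV),*T); 
x0,x1=int(tl[0][0])-12,int(tl[1][0])+12; y0=int(min(tl[0][1],tl[1][1]))-8
m2=np.zeros_like(m); m2[y0:y0+45,x0:x1]=m[y0:y0+45,x0:x1]
s,i,P=edge(d,*T,range(int(tl[0][0])+3,int(tl[1][0])-3),y0,y0+35,'t',36); print('far',-np.arctan(s))
for w,rows in (('l',range(int(tl[0][1])+3,int(tl[0][1])+20)),('r',range(int(tl[1][1])+2,int(tl[1][1])+14))):
    q=side(d,*T,rows,*((x0,x0+40) if w=='l' else (x1-40,x1)),w,36); x=(s*q[1]+i)/(1-s*q[0]); p=np.array([x,q[0]*x+q[1]])
    rel=p-o0; print(w,np.arctan(q[0]),p,'rack frame',rel@ex,rel@ey)
for p in c: print('board corner in rack',(p-o0)@ex,(p-o0)@ey)
sc=cam('scene')
A=cv2.resize(d['img'][140:250,240:350],(400,400)); Bb=cv2.resize(sc['img'][150:280,210:340],(400,400)); cv2.imwrite('pics/c3.png',np.hstack([A,Bb]))
E
```

```text
[450.64611688  12.18132323   5.77762553] [-3.68343416  0.7769831   7.58133008]
0.20785149213066004 -0.18797769637459177 -0.18745747441863703 [array([547.25472548,  97.94858533]), array([ 593.44587621, -121.07336832])]
pred corners px [(np.float64(266.3874608313721), np.float64(191.66164813947876)), (np.float64(318.8006559483116), np.float64(202.22738514974884))]
far -0.19414715821716483
l -0.18480242778516295 [596.23854042  64.81492444] rack frame -40.5227699818727 79.59419733882618
r -0.1764093311790929 [565.49482266 -91.54311006] rack frame -41.18362540912905 -79.75627929599497
board corner in rack -94.88267028476619 102.88056349944495
board corner in rack -8.15852049852585 -103.4763128809973
```

View pics/c3.png

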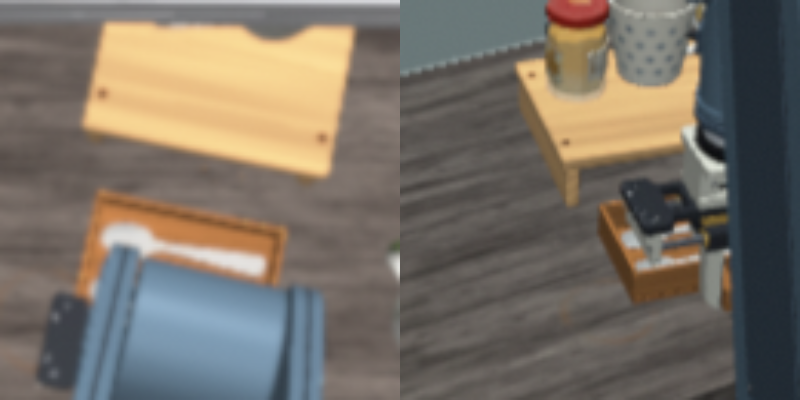

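The top view shows the tray square in front of the shelf (tray far edge (98,190)–(288,228), board front (83,128)–(330,177)). By the fits it is within 1 mm of the middle line and parallel. Sliding in under the board, guarded, then feeling for the stop slowly.

```bash
cat > ins.py <<'E'
from fit import *
yr=-0.19; ex=np.array([np.cos(yr),np.sin(yr)]); ey=np.array([-ex[1],ex[0]]); o0=np.array([621,-21])
o=[np.pi,0,yr]
def go(x,y=0,sp=40,fs=None,z=6.3): return robot.move_linear([*(o0+ex*(x-77)+ey*y),z],o,speed=sp,f_stop=fs)
def st():
    f=robot.current_contact_force(); p=robot.current_tcp_pos()[:2]-o0
    return np.round([p@ex+77,p@ey,f[:2]@ex,f[:2]@ey,f[2],robot.current_ft_torque()[2]],2)
E
python3 - <<'E'
from ins import *
print(st())
for x in (-70,-45,-30,-20):
    h=go(x,sp=30,fs=7); print(x,h,st())
    if h: break
print(robot.current_t())
E
```

```text
[-96.59   0.41  -3.47   0.87   6.99  -0.1 ]
-70 True [-9.66e+01  4.10e-01  8.60e-01  9.70e-01  4.88e+00 -2.00e-02]
11.3
```

```bash
python3 - <<'E'
from ins import *
h=go(-60,sp=30); print(h,st())
for x in (-50,-40,-30,-22):
    h=go(x,sp=25,fs=9); print(x,h,st())
    if h: break
robot.sleep(.2)
print(st(),robot.current_t(),robot.current_tcp_pos())
E
```

```text
False [-6.384e+01  3.900e-01 -7.050e+00 -8.200e-01  8.020e+00 -1.000e-02]
-50 True [-6.388e+01  4.000e-01 -3.000e-02 -5.500e-01  4.440e+00  2.000e-02]
[-6.387e+01  3.800e-01  3.000e-01  1.070e+00  4.930e+00 -3.000e-02] 13.1 [482.73744073   5.97591846   5.55158745]
```

```bash
python3 - <<'E'
from ins import *
for z in (6.8,7.3,7.8):
    go(-63.8,.4,sp=10,z=z); print(z,st(),robot.current_tcp_pos()[2])
    if st()[4]<1: break
go(-58,sp=20,z=z); print(st(),robot.current_tcp_pos()[2],robot.current_t())
E
```

```text
6.8 [-65.19   0.53  -1.37   0.52  -3.44  -0.  ] 6.052762668415122
[-5.773e+01 -8.000e-02 -5.000e-02 -1.010e+00 -5.910e+00 -4.000e-02] 6.684534449269617 13.8333
```

```bash
python3 - <<'E'
from ins import *
for x in (-50,-40,-30,-21):
    h=go(x,sp=25,fs=7,z=6.6); print(x,h,st(),robot.current_tcp_pos()[2])
    if h: break
robot.sleep(.2); print(st(),robot.current_t())
E
```

```text
-50 False [-4.965e+01 -4.000e-02  1.080e+00 -1.090e+00 -5.000e+00 -4.000e-02] 6.58374367932521
-40 False [-3.966e+01 -3.000e-02  7.900e-01  3.200e-01 -4.980e+00 -8.000e-02] 6.563215773170362
-30 False [-2.967e+01 -3.000e-02  9.500e-01 -6.800e-01 -4.860e+00 -2.000e-02] 6.553739125023237
-21 False [-20.61  -0.03  -1.14   0.57  -5.65   0.03] 6.579474623062062
[-2.092e+01 -1.000e-02  9.200e-01  3.900e-01 -5.560e+00  1.000e-02] 16.1083
```

```bash
python3 - <<'E'
from ins import *
def f():
    v=[]
    for _ in range(4): robot.sleep(.03); v.append(st())
    return np.mean(v,0)
x=-21; n=0
while x<52:
    x+=1.5; go(x,sp=15,z=6.6); s=f()
    if n%6==0 or s[2]<-2: print(x,s.round(2))
    n+=1
    if s[2]<-4.5 or abs(s[3])>5: break
print(robot.current_t(),robot.current_tcp_pos())
E
```

```text
-19.5 [-1.955e+01  2.000e-02 -4.400e-01  2.400e-01 -4.900e+00 -1.000e-02]
-10.5 [-10.35   0.     0.06   0.36  -4.89   0.  ]
-1.5 [-1.36 -0.01  0.24  0.2  -4.82 -0.  ]
6.0 [ 5.24  0.09 -4.65  0.54 -2.24 -0.01]
23.0083 [550.52969928  -7.35446111   6.3928532 ]
```

```bash
python3 - <<'E'
from ins import *
def f():
    v=[]
    for _ in range(5): robot.sleep(.04); v.append(st())
    return np.mean(v,0).round(2)
for x in (7,8,9):
    go(x,sp=8,z=6.6); s=f(); print(x,s,robot.current_tcp_pos()[2])
    if s[2]<-7: break
E
```

```text
7 [ 5.95  0.12 -5.5   0.43 -1.99 -0.03] 6.348460355204543
8 [ 6.37  0.19 -7.37  0.51 -1.04 -0.05] 6.292119318144666
```

```bash
python3 - <<'E'
from ins import *
go(8,sp=8,z=6.2); robot.sleep(.2); print(st(),robot.current_tcp_pos()[2])
robot.move_gripper(0.4); robot.sleep(.3); print(st(),robot.current_gripper_width())
p=robot.current_tcp_pos()
robot.move_linear([p[0],p[1],60],speed=60)
q=o0+ex*(-170); robot.move_linear([*q,130],speed=150)
d=cam('wrist'); t=cam('top')
cv2.imwrite('pics/fin.png',np.hstack([cv2.resize(d['img'],(400,300)),cv2.resize(t['img'][130:250,230:390],(400,300))])); print(robot.current_t())
E
```

```text
[ 6.34  0.19 -8.12  0.07 -0.04 -0.06] 6.031857568679165
[ 7.99  0.   -1.27  0.41  0.03  0.04] 0.39998644962531676
27.45
```

View pics/fin.png

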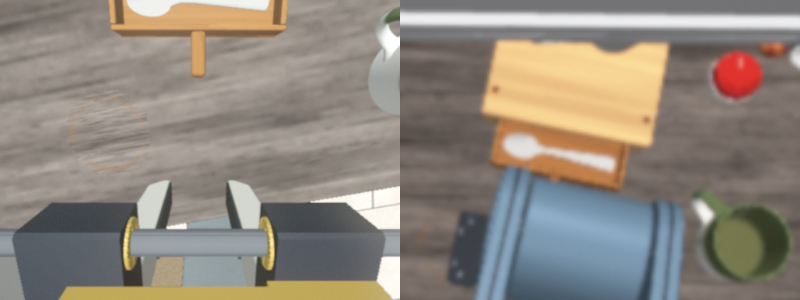

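The wrist view shows the tongue free at (198,55) and the tray entering the shelf. The top view shows the tray under the board, a spoon in it, and the mug standing. The gripper's sudden release might have bounced the tray off the pad. I'll press again on the tongue end with shut fingers and back off slowly, so the spring settles gently.

```bash
python3 - <<'E'
from ins import *
def f():
    v=[]
    for _ in range(4): robot.sleep(.03); v.append(st())
    return np.mean(v,0).round(2)
tt=lambda r,sp=10,z=10: go(r+77,sp=sp,z=z)   # r: TCP x in rack frame
robot.move_gripper(0.0)
tt(-125,100,60); tt(-125,60,10); b=f()[2]; print('bias',b)
r=-112; tt(r,20)
while r<-84:
    r+=1; tt(r,10); s=f(); F=b-s[2]
    if F>1.2: print(r,s[0]-77,round(F,2),s[3])
    if F>9 : break
while 1:
    r-=.5; tt(r,5); s=f(); F=b-s[2]; print('back',r,s[0]-77,round(F,2))
    if F<.6 or robot.current_t()>58: break
tt(r-20,20); tt(r-20,60,100); print(robot.current_t())
d=cam('wrist'); t=cam('top')
cv2.imwrite('pics/fin2.png',np.hstack([cv2.resize(d['img'],(400,300)),cv2.resize(t['img'][130:250,230:390],(400,300))]))
E
```

```text
bias -0.15
-99 -99.94 4.66 -0.4
-98 -99.94 7.13 -0.49
-97 -99.94 9.76 -1.12
back -97.5 -99.94 8.28
back -98.0 -99.95 7.04
back -98.5 -99.94 5.85
back -99.0 -99.93 5.09
back -99.5 -99.94 3.84
back -100.0 -99.89 3.52
back -100.5 -99.92 1.39
back -101.0 -100.23 -0.17
42.7167
```

View pics/fin2.png

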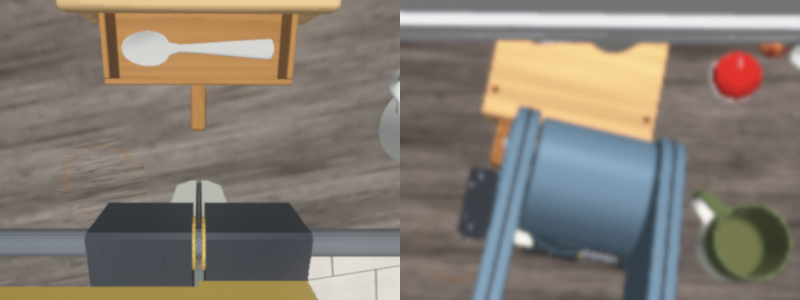

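The tray held still under a 9.8 N push. Friction alone (5 N at most) cannot resist that, so the stop is pressing on it. The view shows the tray square under the board, its spoon in place and the tongue free.

```bash
python3 -c "
from h import *
robot.sleep(.3); print(robot.hand_in())"
```

```text
the job is handed in; nothing more can be done
None
```

I handed the job in at about 43 s of the 72 s allowed: the tray is square under the shelf board and, by feel, resting against the sprung stop. The nearer spoon is visibly in it, the mug on the worktop is untouched, and I did not check the far spoon, honey jar or shelf mug after the slide.

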